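# Hang up the nut cup and be the third hand at the shim jig

### The arm

A 7-joint arm with a two-finger parallel gripper is mounted at the origin on the work surface. World frame = base frame: x ahead of the robot, y to its left, z up, the work surface at z = 0. Lengths are in m, angles in rad, forces in N, time in s.
With the tool pointing down it reaches from about 0.4 to 0.875 m from the base axis. Payload 6.5 kg.
Tool frame: the origin (TCP) lies on the centre line of the jaws, within the pads' length; the fingertips stand 14 mm ahead of it and the grasp point (between the pads) lies 5 mm behind it; z points along the fingers, y is the line along which they close (so a half turn about z gives the same grasp; the last joint's range is limited). The gripper opens to 88 mm and grips with 3 to 60 N. Pads are 18 mm wide; open, the fingers measure 123 mm over their backs; the gripper's body (75 mm by 187 mm) begins 45 mm behind the grasp point.
Start: joints at [1.08, 0.536, -0.004, 1.538, 0.003, 1.067, -0.071], TCP at [0.268, -0.592, 0.253] pointing down, gripper open.
Joint ranges: [-2.7, 2.7], [-0.37, 2.16], [-1.27, 1.26], [0.24, 2.4], [-1.31, 4.45], [0.19, 1.91], [-2.76, 2.76]. Speed limits (rad/s): [2.39, 2.39, 3.14, 3.14, 3.14, 3.14, 3.14].

### API

Orientations are given as a unit quaternion [w, x, y, z].
In Python, from plant import robot, get_image gives the robot as it stands.
- The arm moves only by the tool drive_tool, never from a script. Its arguments are lists of equal length, an entry for each row: "fingers": the opening in per cent of the stroke, from 0 (shut) to 100 (fully open); "offset": the shift along the tool's x, y, z in mm, a list of three; "twist": the turn about the tool's z in rad. A call has exactly 10 rows; each row is the pose to reach, as a shift and turn from the pose commanded when the call began, along the tool's axes at that moment; what a row does not reach only later rows make up. A row lasts 1/10 s, in which the tool goes at most 50 mm and 8.59 degrees, less where a joint would pass 70% of its speed; a pose out of reach is approached as far as the arm can. A call with a gripper value outside its range is refused whole. The fingers move at their own pace and stop on an object; "newtons" is the grip in N (left out, the last holds). Time passes only in rows, so rows that repeat a pose let the fingers close, or fill a call up. It gives the time, the measured TCP pose, the force, the opening and the grip force at its end, in the units of the state.
- robot.get_state(): the state, without advancing time (a new reading comes with each control period).
- get_image(name): name is "side" or "top" or "wrist"; returns a dict with "pixels" (384x512x3 uint8, red, green, blue), "camera_matrix" (3x3 intrinsics, pixels), "origin" and "orientation" of the camera in the world. Camera axes: x right, y down, z forward; pixel columns grow to the right and rows downward; lengths in m; the calibration is good to about 2 mm. A picture is of the moment at which its call begins. There is no depth.
- robot.job_done(): hands the job in; it is judged then, once.
The state is a dict: "clock": time; "joint_pos": joint angles; "joint_velocities": joint speeds; "effort": joint torques, N m; "position": TCP position; "orientation": TCP orientation; "contact_force": force on the tool from outside, world axes, zero at the start; "torque": the same for the moment, N m; "grip_width": opening from 0.0 (shut) to 1.0 (fully open); "grip_force": force on a finger pad.
Only numpy, scipy, OpenCV 4.12 (cv2) and the standard library are available. Lean on these libraries where they do the work, as an engineer would, in place of code of your own. Each camera call takes 0.05 s, during which the arm holds its last target. There are 200 camera calls.

### The job

The cup with the clamp nuts is standing on the shim jig in the way: without spilling the nuts, hang it by its handle on the two-pronged hook where I can reach it, and let go of it. Then push the long copper bar across the jig plate until its long side is flush against the fence, and keep pressing it there with a steady 6 to 20 newtons while I put the clamps on; finish while still pressing, do not let go, and leave the other things on the bench where they are.

Things in the scene. Friction and masses are not known exactly. Their poses are not given: they have to be found in the camera images.
- jig: fixed shim jig: aluminium tooling plate 220 x 180 x 12 mm, its top 12 mm above the bench, with a grid of small dark holes and a fence at its far edge. Origin on the bench under the plate, 100 mm from the plate's far (+x) edge, 120 mm from its near edge, midway across; own x points from the open side squarely to the fence, y runs along the fence, z up
- fence: the fence: dark red anodised block fixed on the plate, 30 mm thick, 150 mm long (along the jig's y), 28 mm high (its top 40 mm above the bench), with two small steel swing clamps turned aside and two bare studs on top (up to 64 mm above the bench). Rigid. Origin at the centre of its underside, 85 mm from the jig's origin along the jig's x; axes as the jig's
- fence_face (a point): middle of the fence's pressing face (the face that looks to the jig's -x), 24 mm above the bench; axes as the jig's, so the face looks along -x. The bar's middle may lie up to 15 mm to either side of this point along the fence
- bar_center (a point): centre of the long copper spacer bar that lies on the jig plate: 20 mm wide (own x), 110 mm long (own y), 24 mm high, about 0.47 kg, loose; its centre is 12 mm above the plate. The plate is smooth: sliding the bar takes about 1 to 2 N, and under a firm push the plate's friction may keep 1 to 4 N of the push from reaching the fence
- bar: the same long copper bar, origin at the centre of its underside, axes as bar_center
- cup_handle (a point): middle of the handle's crossbar of the clear plastic parts cup. Cup: round, 84 mm across the rim, 72 mm across the foot, 70 mm high, about 0.2 kg with the nuts. Rigid aluminium handle: two uprights on opposite sides carry a level crossbar that runs along own y, 94 mm long (84 mm free between the uprights), 10 mm thick (own x), 12 mm high; its centre is 134 mm above the cup's underside, its underside 58 mm above the rim; z up
- cup: the same cup, origin at the centre of its underside, axes as cup_handle
- nut0: brass knurled clamp nut, 22 mm across, 12 mm high, 22 g, loose in the cup; origin at the centre of its flange face
- nut1: the other clamp nut, the same
- hook: fixed hook stand: 100 x 100 mm flange, upright 40 x 40 mm aluminium profile, 204 mm high, near its top a steel double hook: two parallel round prongs, 8 mm thick, 52 mm apart centre to centre, that run level out along own -x to 100 mm from the post's axis, then turn up by 16 mm to the end; their tips are 110 mm from the axis and reach 206 mm above the bench. Origin on the bench under the post's axis; own -x is the way the prongs point, roughly towards the robot
- hook_seat (a point): point midway between the two prongs, level with their upper sides (190 mm above the bench), 80 mm out from the post's axis (55 mm in front of the hook's back plate, 30 mm behind the tips); axes as the hook stand's. A cup hung here has its crossbar lying across both prongs, parallel to own y, and its handle's middle about 6 mm above this point
- short_bar: bystander: short copper bar 20 x 70 x 24 mm on the bench; origin at the centre of its underside
- gauge: bystander: aluminium step gauge 28 x 110 mm, 6 to 18 mm high, on the bench; origin at the centre of its underside
- spanner: bystander: steel spanner about 150 mm long lying on the bench
- driver: bystander: screwdriver about 180 mm long lying on the bench
- jar: bystander: jar 60 mm across, 75 mm high; origin at the centre of its underside
Things that resemble listed ones, but are neither listed nor needed, are in the scene too. What is shaped like the bar but red or yellow is not meant.

How it is judged:
On the way:
1. the cup hangs by its handle on both prongs of the hook, released, with both nuts in it (contact force between cup and hook above 1 N and contact force between cup and the fingers below 0.05 N and z of cup_handle in the frame of hook_seat between 0 and 0.012 m and x of cup_handle in the frame of hook_seat above -0.03 m and angle between cup's own z axis and vertical below 0.3 rad and angle between the y axis of cup_handle and the y axis of hook_seat, either way round below 0.35 rad and distance between each of nut0, nut1 and cup below 0.06 m), for 0.2 s.
At the end, for the whole second after the job is handed in: Fingers still press the long bar, flush on the fence (within 2.5 mm, 2 degrees), middle within 15 mm of the fence's middle, flat on the plate, at rest, with 6 to 20 N; the cup hangs free by its crossbar across both prongs (tilt under 17, turn under 20 degrees) with both nuts in it (contact force between bar and fence between 6 and 20 N and contact force between bar and the fingers above 5 N and angle between the y axis of bar and the y axis of jig, either way round below 0.035 rad and angle between bar's own z axis and vertical below 0.05 rad and x of bar_center in the frame of fence_face between -0.0125 and -0.0075 m and y of bar_center in the frame of fence_face between -0.015 and 0.015 m and z of bar_center in the frame of fence_face between -0.003 and 0.003 m and linear speed of bar below 0.01 m/s and contact force between cup and hook above 1 N and contact force between cup and the arm below 0.05 N and contact force between cup and the fingers below 0.05 N and z of cup_handle in the frame of hook_seat between 0 and 0.012 m and angle between cup's own z axis and vertical below 0.3 rad and angle between the y axis of cup_handle and the y axis of hook_seat, either way round below 0.35 rad and distance between each of nut0, nut1 and cup below 0.06 m); the arm keeps its last pose, push and grip.
It fails at once if another thing on the bench was moved by more than 30 mm (distance of any of short_bar, gauge, spanner, driver, jar from where it was at the start of the episode above 0.03 m).
It fails at once if a nut was spilled from the cup (distance between any of nut0, nut1 and cup above 0.1 m).
It also fails if it takes over 67 s, if anything falls off the work surface, if the arm or the gripper's body presses on something with over 40 N, if the wrist force passes 120 N, or if a joint passes its speed limit or range.

## Working session

There is one attempt and no reset: what is moved stays moved. The work goes in short steps, Python scripts to look and compute and a tool call to move; the robot and the scene stay as the last step left them, time stands still between calls to the robot, and variables do not carry over. Pictures are saved under pics/ and viewed, at most 10 in all, crops included, and the job is handed in when it is done.

Besides the shell and the picture viewer there is one more tool, called after "Request:" by a JSON object that holds its "fn" and its "kwargs", one argument or row to a line. drive_tool: Moves the arm, as the interface text tells. Its arguments: {"type":"object","properties":{"fingers":{"type":"array","items":{"type":"number"}},"offset":{"type":"array","items":{"type":"array","items":{"type":"number"}}},"twist":{"type":"array","items":{"type":"number"}},"newtons":{"type":"number"}},"required":["fingers","offset","twist"]}

```bash
mkdir -p pics
cat > h.py <<'E'
import numpy as np, cv2, json
from scipy.spatial.transform import Rotation as R
def rot(q): return R.from_quat([q[1],q[2],q[3],q[0]]).as_matrix()
def grab(n,tag):
    from plant import get_image
    d=get_image(n); cv2.imwrite(f'pics/{tag}.png',cv2.cvtColor(np.asarray(d['pixels']),cv2.COLOR_RGB2BGR))
    json.dump({k:np.asarray(d[k]).tolist() for k in('camera_matrix','origin','orientation')},open(f'pics/{tag}.json','w'))
def load(tag):
    c=json.load(open(f'pics/{tag}.json')); return np.array(c['camera_matrix']),np.array(c['origin']),rot(c['orientation']),cv2.imread(f'pics/{tag}.png')
def plane(tag,uv,z):
    K,o,M,_=load(tag); uv=np.atleast_2d(uv).astype(float)
    d=(M@np.linalg.inv(K)@np.c_[uv,np.ones(len(uv))].T).T
    return o+d*((z-o[2])/d[:,2])[:,None]
def proj(tag,p):
    K,o,M,_=load(tag); c=(np.atleast_2d(p)-o)@M; q=c@K.T; return q[:,:2]/q[:,2:]
E
python3 - <<'E'
from h import *
from plant import robot
for n in('top','side','wrist'): grab(n,n+'0')
ims=[load(n+'0')[3] for n in('top','side')]
for n in('top','side','wrist'):
    K,o,M,_=load(n+'0'); print(n,K[0,0],o.round(3),M[:,2].round(2))
print(robot.get_state())
cv2.imwrite('pics/t.png',cv2.resize(ims[0],(800,600),interpolation=2)); cv2.imwrite('pics/s.png',cv2.resize(ims[1],(800,600),interpolation=2))
E
```

```text
top 383.7899970688355 [0.347 0.007 1.268] [ 0.2  -0.01 -0.98]
side 458.57748317108616 [-0.008  0.908  1.444] [ 0.34 -0.54 -0.77]
wrist 329.4955248065478 [ 0.334 -0.562  0.385] [-0.26 -0.11 -0.96]
{'clock': 0.15, 'joint_pos': array([ 1.07980331,  0.5369994 , -0.00442304,  1.53861693,  0.00259316,
        1.06728551, -0.07122664]), 'joint_velocities': array([-4.25211203e-05, -2.10219395e-03, -1.21930800e-03, -1.57826491e-03,
        2.50324475e-04, -2.89706440e-04,  6.79626974e-04]), 'effort': array([ 1.15868766e-03, -5.71329117e+01,  9.91651453e-01, -2.51828080e+01,
       -5.61627536e-02,  1.52680173e-02,  1.10728079e-04]), 'position': array([ 0.26769301, -0.591835  ,  0.25204717]), 'orientation': array([-6.24706201e-04,  9.77525371e-01,  2.10816804e-01, -1.85772539e-04]), 'contact_force': array([-5.20180823e-04, -7.42331428e-01, -1.86958337e-01]), 'torque': array([-0.02961047,  0.00840879,  0.04450926]), 'grip_force': 0.0, 'grip_width': 1.0024402070357215}
```

View pics/t.png

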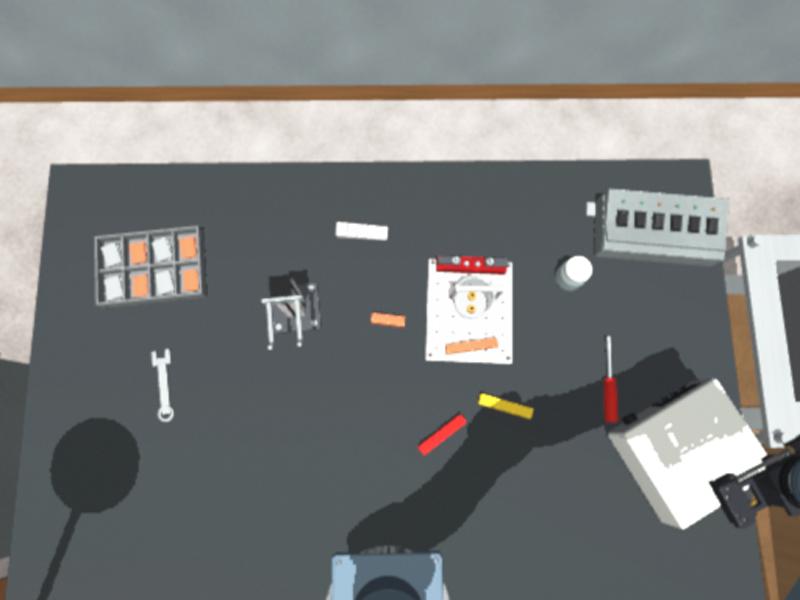

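View pics/s.png

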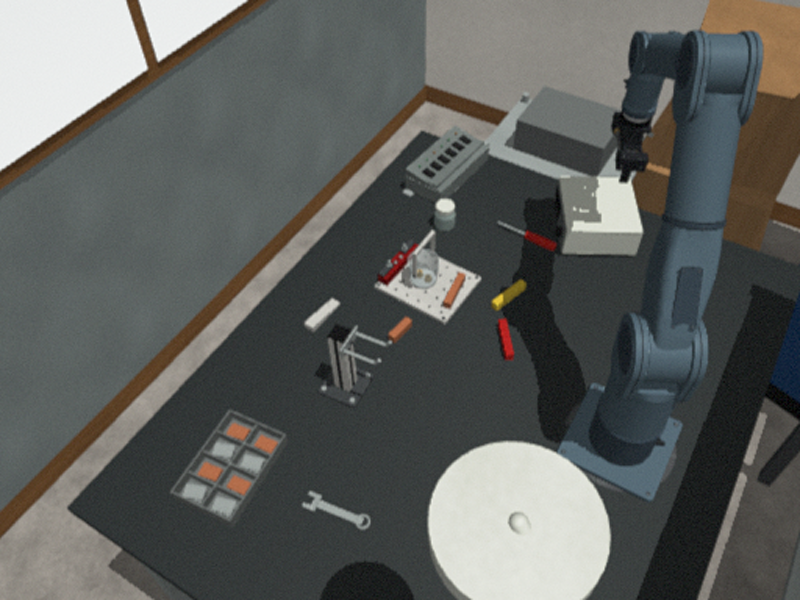

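The top view shows the jig at (470,310) with the clear cup (two brass nuts) on it. The long copper bar lies on the plate at (471,346). The other candidates are the short copper bar on the bench at (388,320) and the red and yellow look-alikes at (442,435) and (506,406). The long one on the plate is the one that fits. The hook is at (290,315) with its prongs pointing towards the robot. I'll confirm with one enlarged crop.

Run:
```python
from h import *
t=load('top0')[3]; s=load('side0')[3]
def z(im,x,y,w,h,W,H): return cv2.resize(im[y:y+h,x:x+w],(W,H),interpolation=cv2.INTER_CUBIC)
a=np.vstack([np.hstack([z(t,265,155,70,80,350,400)[:300],z(t,160,165,90,60,450,300)]),np.hstack([z(s,235,140,80,70,342,300),z(s,195,200,70,60,350,300),np.zeros((300,108,3),np.uint8)])])
a=np.vstack([np.hstack([z(t,265,155,70,80,262,300),z(t,160,165,90,60,450,300),np.zeros((300,88,3),np.uint8)]),a[300:]])
cv2.imwrite('pics/crop.png',a)
# colours
hsv=cv2.cvtColor(t,cv2.COLOR_BGR2HSV)
roi=np.zeros(t.shape[:2],np.uint8); roi[155:240,265:335]=1
def rects(m,mn=30):
    c,_=cv2.findContours(m.astype(np.uint8),cv2.RETR_EXTERNAL,cv2.CHAIN_APPROX_NONE)
    return [(cv2.minAreaRect(k),cv2.contourArea(k)) for k in c if cv2.contourArea(k)>mn]
print('copper',rects((cv2.inRange(hsv,(5,80,120),(18,200,255))>0)&(roi>0)))
print('red',rects((cv2.inRange(hsv,(0,150,60),(4,255,255))|cv2.inRange(hsv,(174,150,60),(180,255,255))>0)&(roi>0)))
print('white',rects((t.min(2)>150)&(roi>0)))
for (r,_) in rects((cv2.inRange(hsv,(5,80,120),(18,200,255))>0)&(roi>0)):
    p=plane('top0',cv2.boxPoints(r),.036); print('bar corners',p.round(4).tolist(), p.mean(0))
for (r,_) in rects((t.min(2)>150)&(roi>0)):
    p=plane('top0',cv2.boxPoints(r),.012); print('plate corners',p.round(4).tolist(), p.mean(0))
```

```text
copper [(((301.3599548339844, 221.02000427246094), (6.363961219787598, 33.51686477661133), 81.8698959350586), 172.5)]
red [(((301.59356689453125, 168.75389099121094), (43.12924575805664, 9.450133323669434), 2.385944128036499), 204.5)]
white [(((300.2718200683594, 198.71591186523438), (55.28423309326172, 66.0023193359375), 1.5911402702331543), 3084.5)]
bar corners [[0.5207, -0.1253, 0.036], [0.5351, -0.2338, 0.036], [0.5145, -0.2357, 0.036], [0.5002, -0.1276, 0.036]] [ 0.51764316 -0.18062564  0.036     ]
plate corners [[0.4892, -0.0854, 0.012], [0.714, -0.0971, 0.012], [0.7069, -0.2851, 0.012], [0.4821, -0.2671, 0.012]] [ 0.59803482 -0.18367488  0.012     ]
```

View pics/crop.png

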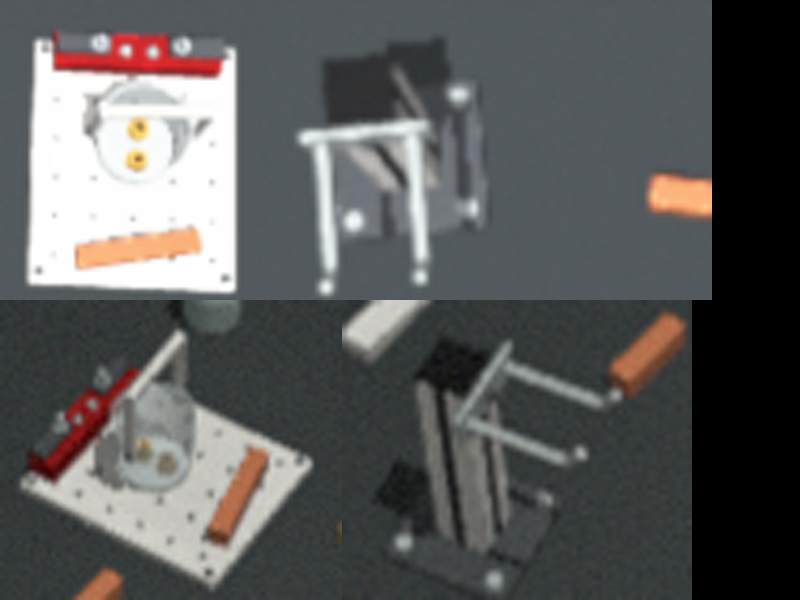

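Confirmed: the copper bar lies on the plate (crop (137,247)), the cup's crossbar runs parallel to the fence at about (159,112), and the hook's prong tips are at (326,287) and (420,276).

```bash
cat >> h.py <<'E'
def tri(a,uva,b,uvb):
    P=[];D=[]
    for t,uv in((a,uva),(b,uvb)):
        K,o,M,_=load(t); d=M@np.linalg.inv(K)@[*uv,1]; P.append(o); D.append(d/np.linalg.norm(d))
    A=sum(np.eye(3)-np.outer(d,d) for d in D); bb=sum((np.eye(3)-np.outer(d,d))@p for p,d in zip(P,D))
    return np.linalg.solve(A,bb)
E
python3 - <<'E'
from h import *
c1=lambda x,y:(265+x/3.743,155+y/3.75); c2=lambda x,y:(160+x/5,165+y/5)
s1=lambda x,y:(235+x/4.275,140+y/4.286); s2=lambda x,y:(195+(x-342)/5,200+y/5)
print('crossbar ends',plane('top0',[c1(100,107),c1(220,116)],.152))
print('nuts',plane('top0',[c1(137,128),c1(136,160)],.03))
print('tips',plane('top0',[c2(326,287),c2(420,276)],.206))
print('roots',plane('top0',[c2(321,140),c2(410,133)],.188))
print('tip tri',tri('top0',c2(326,287),'side0',s2(579,153)),tri('top0',c2(420,276),'side0',s2(616,94)))
print('bar end tri',tri('top0',c1(103,113),'side0',s1(128,103)),tri('top0',c1(222,117),'side0',s1(182,37)))
print('fence front ends',plane('top0',[c1(54,70),c1(220,75)],.012), plane('top0',[c1(54,60),c1(221,67)],.04))
f=1.5625
for a,b in(((680,528),(642,232)),((610,432),(562,235)),((715,380),(558,178))): print('box',tri('top0',np.array(a)/f,'side0',np.array(b)/f))
E
```

```text
crossbar ends [[ 0.61484951 -0.13836856  0.152     ]
 [ 0.60656591 -0.23414025  0.152     ]]
nuts [[ 0.62482354 -0.18643197  0.03      ]
 [ 0.59601564 -0.18441424  0.03      ]]
tips [[0.49238224 0.0579969  0.206     ]
 [0.49800893 0.00558634 0.206     ]]
roots [[0.58005375 0.06169335 0.188     ]
 [0.58367871 0.01048318 0.188     ]]
tip tri [ 0.54993901  0.08056568 -0.00297299] [ 0.55646301  0.01746681 -0.00501074]
bar end tri [ 0.61538981 -0.14241994  0.13482934] [ 0.61154586 -0.23775767  0.13853886]
fence front ends [[ 0.68321731 -0.11620795  0.012     ]
 [ 0.67718107 -0.26639075  0.012     ]] [[ 0.68483777 -0.11370603  0.04      ]
 [ 0.67709861 -0.26154152  0.04      ]]
box [ 0.16225344 -0.54701162  0.0999698 ]
box [ 0.33835415 -0.43138857  0.09981397]
box [ 0.43906667 -0.65210126  0.0859055 ]
```

Run:
```python
from h import *
c2=lambda x,y:(160+(x-262)/5,165+y/5)
s2=lambda x,y:(195+(x-342)/5,200+y/5)
T=plane('top0',[c2(326,287),c2(420,276)],.206); Q=plane('top0',[c2(321,140),c2(410,133)],.188)
print('tips',T);print('roots',Q)
print('tip tri',tri('top0',c2(326,287),'side0',s2(579,153)),tri('top0',c2(420,276),'side0',s2(616,94)))
d=Q.mean(0)-T.mean(0); yaw=np.arctan2(d[1],d[0]); print('yaw',yaw, np.arctan2(-(T[0]-T[1])[0],(T[0]-T[1])[1]),np.linalg.norm(T[0]-T[1]))
seat=T.mean(0)[:2]+.03*np.array([np.cos(yaw),np.sin(yaw)]); print('seat',seat)
```

```text
tips [[0.4939276  0.20359983 0.206     ]
 [0.49954821 0.15151537 0.206     ]]
roots [[0.58151598 0.2120223  0.188     ]
 [0.58513709 0.16108209 0.188     ]]
tip tri [0.49595758 0.20509471 0.20055763] [0.50082554 0.1523961  0.20106934]
yaw 0.10350612657991186 0.10749738254966983 0.0523868469161761
seat [0.52657734 0.18065724]
```

Request:
{"fn": "drive_tool", "kwargs": {
  "fingers": [100,100,100,100,70,60,60,60,60,60],
  "offset": [
    [20,-10,-15],
    [65,-32,-30],
    [110,-54,-50],
    [155,-76,-50],
    [200,-98,-50],
    [245,-120,-50],
    [290,-142,-50],
    [335,-164,-50],
    [380,-186,-50],
    [425,-208,-50]
  ],
  "twist": [-0.1,-0.2,-0.32,-0.44,-0.56,-0.68,-0.8,-0.92,-1.04,-1.09],
  "newtons": 30
}}

```text
clock: 1.15
position: [0.5661, -0.231, 0.3026]
orientation: [-0.0, 0.725, 0.688, -0.0]
contact_force: [0.8, -1.1, 0.0]
grip_width: 0.602
grip_force: 0.0
```

```bash
cat >> h.py <<'E'
def st():
    from plant import robot
    s=robot.get_state(); M=rot(s['orientation']); print('t',s['clock'],'p',s['position'].round(4),'yaw',np.arctan2(M[1,0],M[0,0]).round(4),'tz',M[:,2].round(3),'F',s['contact_force'].round(2),'g',s['grip_width'].round(3),s['grip_force']); return s,M
E
python3 - <<'E'
from h import *
grab('wrist','w1'); s,M=st()
print('to cup top, tool axes mm', ((np.array([.611,-.188,.25])-s['position'])@M*1000).round())
K,o,_,im=load('w1'); print(o)
cv2.imwrite('pics/w1b.png',cv2.resize(im,(800,600),interpolation=2))
E
```

```text
Traceback (most recent call last):
  File "h.py", line 24, in st
    s=robot.get_state(); M=rot(s['orientation']); print('t',s['clock'],'p',s['position'].round(4),'yaw',np.arctan2(M[1,0],M[0,0]).round(4),'tz',M[:,2].round(3),'F',s['contact_force'].round(2),'g',s['grip_width'].round(3),s['grip_force']); return s,M
                                                                                                                                                                                                    ^^^^^^^^^^^^^^^^^^^^^
AttributeError: 'float' object has no attribute 'round'
```

```bash
sed -i "s/s\['grip_width'\].round(3)/round(s['grip_width'],3)/" h.py
python3 - <<'E'
from h import *
s,M=st()
print('to cup top, tool axes mm', ((np.array([.611,-.188,.25])-s['position'])@M*1000).round())
K,o,_,im=load('w1'); print(o)
cv2.imwrite('pics/w1b.png',cv2.resize(im,(800,600),interpolation=2))
E
```

```text
t 1.2 p [ 0.5715 -0.2208  0.3028] yaw 1.5306 tz [ 0.004  0.006 -1.   ] F [3.63 6.86 0.59] g 0.599 0.0
to cup top, tool axes mm [34. 38. 53.]
[ 0.56986065 -0.15824677  0.43558377]
```

View pics/w1b.png

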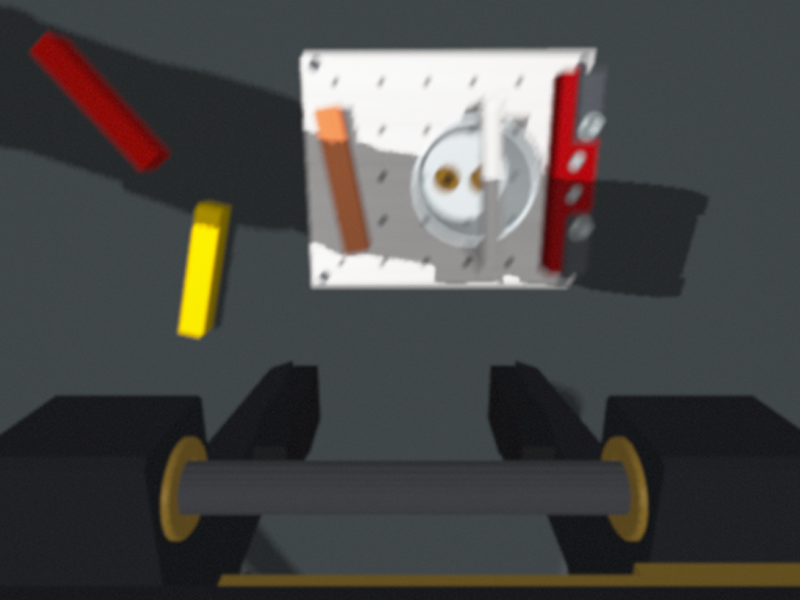

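The wrist view shows the crossbar running nearly vertically in the image from (491,97) to (489,272), with the fence at x≈553–600 and the bar from (333,108) to (356,250).

Run:
```python
from h import *
s,M=st(); f=1.5625
yaw=lambda a,b: np.arctan2(-(a-b)[0],(a-b)[1])
C=plane('w1',np.array([(491.5,97),(489.5,272)])/f,.152); print('crossbar',C,C.mean(0),np.linalg.norm(C[0]-C[1]),yaw(*C))
F=plane('w1',np.array([(557,75),(545,268)])/f,.04); print('fence top front',F,F.mean(0),np.linalg.norm(F[0]-F[1]),yaw(*F))
B=plane('w1',np.array([(331.5,108),(356,250)])/f,.036); print('bar mid',B,B.mean(0),np.linalg.norm(B[0]-B[1]),yaw(*B))
P=plane('w1',np.array([(302,49),(312,287),(597,49),(571,288)])/f,.012); print('plate',P,yaw(P[0],P[1]))
t=np.array([*C.mean(0)[:2],.147])
print('go',((t-s['position'])@M*1000).round(), 'nom yaw',yaw(*C)+np.pi/2)
```

```text
t 1.2 p [ 0.5715 -0.2208  0.3028] yaw 1.5306 tz [ 0.004  0.006 -1.   ] F [3.63 6.86 0.59] g 0.599 0.0
crossbar [[ 0.61648234 -0.13469604  0.152     ]
 [ 0.61497548 -0.22706306  0.152     ]] [ 0.61572891 -0.18087955  0.152     ] 0.0923793034090209 -0.01631235586182821
fence top front [[ 0.68137478 -0.11322044  0.04      ]
 [ 0.67638396 -0.25328884  0.04      ]] [ 0.67887937 -0.18325464  0.04      ] 0.14015728586234824 -0.035616240091614314
bar mid [[ 0.51904718 -0.12647882  0.036     ]
 [ 0.5287045  -0.2319822   0.036     ]] [ 0.52387584 -0.17923051  0.036     ] 0.10594444993270025 0.09128133278884294
plate [[ 0.49769584 -0.08199597  0.012     ]
 [ 0.48635919 -0.26626242  0.012     ]
 [ 0.71866013 -0.0935322   0.012     ]
 [ 0.70646557 -0.27863834  0.012     ]] -0.06144570439705842
go [ 41.  42. 156.] nom yaw 1.5544839709330684
```

Request:
{"fn": "drive_tool", "kwargs": {
  "fingers": [60,60,60,60,60,60,60,60,60,60],
  "offset": [
    [12,11,20],
    [26,25,45],
    [40,38,65],
    [46,43,80],
    [46,43,80],
    [46,43,80],
    [46,43,80],
    [46,43,80],
    [46,43,80],
    [46,43,80]
  ],
  "twist": [0,0,0,0,0,0,0,0,0,0]
}}

```text
clock: 2.2
position: [0.6108, -0.1894, 0.2232]
orientation: [0.0, 0.727, 0.687, 0.0]
contact_force: [-0.7, -0.3, 0.5]
grip_width: 0.599
grip_force: 0.0
```

Run:
```python
from h import *
grab('wrist','w2'); s,M=st()
K,o,_,im=load('w2'); cv2.imwrite('pics/w2b.png',cv2.resize(im,(800,600),interpolation=2))
```

```text
t 2.25 p [ 0.6108 -0.1893  0.2231] yaw 1.5145 tz [ 0. -0. -1.] F [0.78 0.11 0.11] g 0.6 0.0
```

View pics/w2b.png

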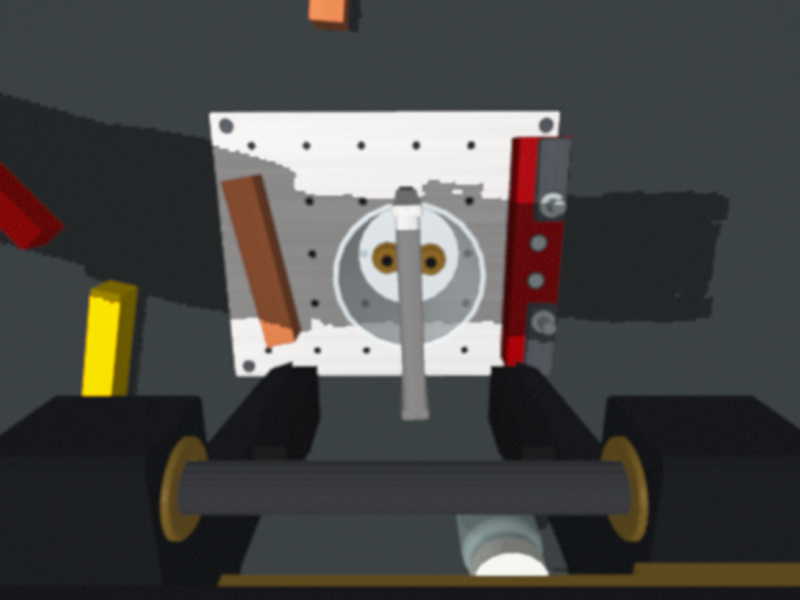

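The wrist view is sharp. The crossbar runs from (406,204) to (415,419), the fence front top edge from (516,137) to (501,363), the bar corners are at (222,182), (261,175), (300,336) and (266,347), and the plate corners are at (210,112), (559,112) and (236,376).

Run:
```python
from h import *
s,M=st(); f=1.5625
yaw=lambda a,b: np.arctan2(-(a-b)[0],(a-b)[1])
C=plane('w2',np.array([(406.5,203),(414.5,419)])/f,.152); print('crossbar',C,C.mean(0),np.linalg.norm(C[0]-C[1]),yaw(*C))
F=plane('w2',np.array([(516,137),(503,365)])/f,.04); print('fence',F,F.mean(0),np.linalg.norm(F[0]-F[1]),yaw(*F))
B=plane('w2',np.array([(222,182),(261,175),(300,336),(266,347)])/f,.036); print('bar',B,B.mean(0),yaw(B[0],B[3]),yaw(B[1],B[2]))
H=plane('w2',np.array([(226,126),(249,366),(546,125)])/f,.012); print('holes',H,yaw(H[0],H[1]),np.arctan2(*(H[2]-H[0])[[1,0]]))
t=np.array([*C.mean(0)[:2],.141])
print('go',((t-s['position'])@M*1000).round())
```

```text
t 2.25 p [ 0.6108 -0.1893  0.2231] yaw 1.5145 tz [ 0. -0. -1.] F [0.78 0.11 0.11] g 0.6 0.0
crossbar [[ 0.61505131 -0.13681393  0.152     ]
 [ 0.61343294 -0.2314049   0.152     ]] [ 0.61424213 -0.18410941  0.152     ] 0.09460481026986374 -0.01710748937616608
fence [[ 0.68131153 -0.11339231  0.04      ]
 [ 0.67343359 -0.25764255  0.04      ]] [ 0.67737256 -0.18551743  0.04      ] 0.14446519793556722 -0.054558840696021245
bar [[ 0.50408755 -0.12940226  0.036     ]
 [ 0.52826896 -0.12662693  0.036     ]
 [ 0.5401425  -0.2310318   0.036     ]
 [ 0.51667573 -0.23750129  0.036     ]] [ 0.52229369 -0.18114057  0.036     ] 0.11592825913353173 0.11323935799666746
holes [[ 0.50369621 -0.09611363  0.012     ]
 [ 0.49511515 -0.26049496  0.012     ]
 [ 0.70614705 -0.10691255  0.012     ]] -0.05215483697897558 -0.05329047937565181
go [ 5.  3. 82.]
```

Request:
{"fn": "drive_tool", "kwargs": {
  "fingers": [60,60,60,60,60,30,5,0,0,0],
  "offset": [
    [3,2,15],
    [5,3,40],
    [5,3,65],
    [5,3,82],
    [5,3,82],
    [5,3,82],
    [5,3,82],
    [5,3,82],
    [5,3,82],
    [5,3,82]
  ],
  "twist": [-0.02,-0.04,-0.04,-0.04,-0.04,-0.04,-0.04,-0.04,-0.04,-0.04],
  "newtons": 35
}}

```text
clock: 3.25
position: [0.6143, -0.1843, 0.1413]
orientation: [0.0, 0.713, 0.701, 0.0]
contact_force: [-0.8, 0.1, 0.0]
grip_width: 0.17
grip_force: 0.0
```

Request:
{"fn": "drive_tool", "kwargs": {
  "fingers": [0,0,0,0,0,0,0,0,0,0],
  "offset": [
    [0,0,0],
    [0,0,0],
    [0,0,-3],
    [0,0,-8],
    [0,0,-18],
    [0,0,-33],
    [0,0,-48],
    [0,0,-63],
    [0,0,-75],
    [0,0,-81]
  ],
  "twist": [0,0,0,0,0,0,0,0,0,0]
}}

```text
clock: 4.25
position: [0.6147, -0.1843, 0.2237]
orientation: [0.001, 0.713, 0.701, 0.001]
contact_force: [0.4, 0.4, -3.0]
grip_width: 0.105
grip_force: 35.0
```

Run:
```python
from h import *
s,M=st()
seat=np.array([.527,.181]); yaw=.106; u=np.array([np.cos(yaw),np.sin(yaw)])
print('hover xy',seat-.105*u)
# tip/root refinement from the side view vs prediction
print((np.r_[seat-.105*u,.222]-s['position'])@M*1000, 'twist',-(np.pi/2+yaw-np.arctan2(M[1,0],M[0,0])))
```

```text
t 4.25 p [ 0.6147 -0.1843  0.2237] yaw 1.5547 tz [ 0.002 -0.001 -1.   ] F [ 0.42  0.36 -2.99] g 0.105 35.0036134198308
hover xy [0.42258934 0.16989083]
[ 351.09337967 -197.82938818    1.07173956] twist -0.12212833128598177
```

Request:
{"fn": "drive_tool", "kwargs": {
  "fingers": [0,0,0,0,0,0,0,0,0,0],
  "offset": [
    [7,-4,0],
    [21,-12,0],
    [42,-24,0],
    [67,-38,0],
    [95,-53,0],
    [123,-69,0],
    [151,-85,0],
    [179,-101,0],
    [207,-117,0],
    [235,-133,0]
  ],
  "twist": [0,-0.01,-0.02,-0.04,-0.06,-0.08,-0.1,-0.11,-0.12,-0.12]
}}

```text
clock: 5.25
position: [0.4831, 0.0542, 0.2212]
orientation: [-0.0, 0.669, 0.743, -0.0]
contact_force: [0.8, 1.2, -1.1]
grip_width: 0.103
grip_force: 35.0
```

Request:
{"fn": "drive_tool", "kwargs": {
  "fingers": [0,0,0,0,0,0,0,0,0,0],
  "offset": [
    [17,-18,0],
    [36,-35,0],
    [57,-50,0],
    [76,-62,0],
    [91,-70,0],
    [101,-76,0],
    [106,-79,0],
    [108,-80,0],
    [108,-80,0],
    [108,-80,0]
  ],
  "twist": [0,0,0,0,0,0,0,0,0,0]
}}

```text
clock: 6.25
position: [0.3944, 0.1514, 0.2216]
orientation: [0.0, 0.67, 0.743, -0.0]
contact_force: [-1.4, 0.1, -2.0]
grip_width: 0.104
grip_force: 35.0
```

Run:
```python
from h import *
for n in('wrist','top','side'): grab(n,n+'3')
s,M=st()
t=load('top3')[3]; d=load('side3')[3]; w=load('wrist3')[3]
z=lambda im,x,y,w,h,W,H: cv2.resize(im[y:y+h,x:x+w],(W,H),interpolation=2)
cv2.imwrite('pics/c3.png',np.vstack([np.hstack([z(t,140,150,120,90,400,300),z(d,170,180,120,90,400,300)]),np.hstack([cv2.resize(w,(400,300)),np.zeros((300,400,3),np.uint8)])]))
print(proj('top3',[s['position']]),proj('side3',[s['position']]))
```

```text
t 6.4 p [0.3943 0.1516 0.2217] yaw 1.6738 tz [-0. -0. -1.] F [ 0.7   0.63 -1.24] g 0.105 34.999867379665375
[[190.14408793 258.13795878]] [[277.86095079 228.430175  ]]
```

View pics/c3.png

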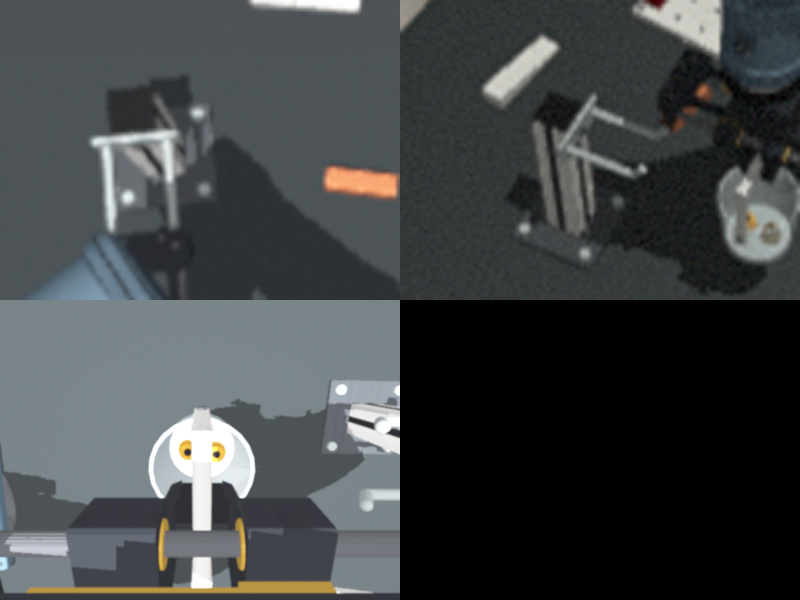

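The composite shows the cup held level with both nuts inside. In the wrist view the prong tips are at (383,425) and (367,497).

Run:
```python
from h import *
s,M=st()
T=plane('wrist3',np.array([(383,125),(367,197)])*1.28,.202); print(T,np.linalg.norm(T[0]-T[1]))
print('pred',proj('wrist3',[[.494,.2036,.202],[.4995,.1515,.202]])/1.28)
print('top prong tips',plane('top3',[(140+111/3.333,150+225/3.333),(140+174/3.333,150+222/3.333)],.206))
print('seat delta',((np.array([.527,.181,.2217])-s['position'])@M*1000).round(1))
```

```text
t 6.4 p [0.3943 0.1516 0.2217] yaw 1.6738 tz [-0. -0. -1.] F [ 0.7   0.63 -1.24] g 0.105 34.999867379665375
[[0.49830997 0.20630523 0.202     ]
 [0.50220241 0.15884427 0.202     ]] 0.0476203039153801
pred [[374.69454818 128.67840905]
 [359.86452329 206.667373  ]]
top prong tips [[0.50765909 0.20256062 0.206     ]
 [0.5096457  0.14999825 0.206     ]]
seat delta [ 15.6 135.   -0. ]
```

Request:
{"fn": "drive_tool", "kwargs": {
  "fingers": [0,0,0,0,0,0,0,0,0,0],
  "offset": [
    [6,3,0],
    [12,10,0],
    [16,22,0],
    [16,38,0],
    [16,56,0],
    [16,76,0],
    [16,96,0],
    [16,114,0],
    [16,127,0],
    [16,134,0]
  ],
  "twist": [0,0,0,0,0,0,0,0,0,0]
}}

```text
clock: 7.4
position: [0.5275, 0.1822, 0.2214]
orientation: [0.0, 0.67, 0.743, 0.0]
contact_force: [-0.3, 0.5, -2.4]
grip_width: 0.103
grip_force: 35.0
```

Request:
{"fn": "drive_tool", "kwargs": {
  "fingers": [0,0,0,0,0,0,0,0,0,0],
  "offset": [
    [0,2,0],
    [0,2,0],
    [0,2,3],
    [0,2,8],
    [0,2,13],
    [0,2,18],
    [0,2,22],
    [0,2,24],
    [0,2,24],
    [0,2,24]
  ],
  "twist": [0,0,0,0,0,0,0,0,0,0]
}}

```text
clock: 8.4
position: [0.5277, 0.1821, 0.1978]
orientation: [0.0, 0.669, 0.743, 0.0]
contact_force: [-0.6, 0.7, -1.5]
grip_width: 0.106
grip_force: 35.0
```

Run:
```python
from h import *
for n in('wrist','side'): grab(n,n+'4')
s,M=st()
d=load('side4')[3]; w=load('wrist4')[3]
cv2.imwrite('pics/c4.png',np.hstack([cv2.resize(d[150:270,170:290],(400,400),interpolation=2),cv2.resize(w,(400,300))[:].copy() if 0 else cv2.resize(w,(400,400))]))
```

```text
t 8.5 p [0.5278 0.1822 0.1979] yaw 1.6748 tz [ 0.  0. -1.] F [-0.68 -0.24 -1.4 ] g 0.108 34.999911189079285
```

View pics/c4.png

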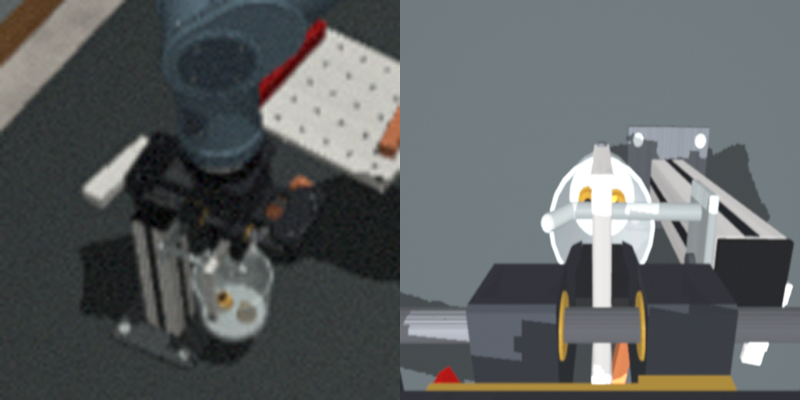

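The wrist view shows the crossbar across the left prong at (600,212) behind the upturned tip, with both nuts in the cup. I'll lower it the rest of the way.

Request:
{"fn": "drive_tool", "kwargs": {
  "fingers": [0,0,0,0,0,0,0,0,0,0],
  "offset": [
    [0,0,1],
    [0,0,2],
    [0,0,3],
    [0,0,4],
    [0,0,5],
    [0,0,6],
    [0,0,6],
    [0,0,6],
    [0,0,6],
    [0,0,6]
  ],
  "twist": [0,0,0,0,0,0,0,0,0,0]
}}

```text
clock: 9.5
position: [0.5276, 0.1821, 0.1917]
orientation: [-0.0, 0.669, 0.743, -0.0]
contact_force: [-0.4, -0.9, -1.9]
grip_width: 0.108
grip_force: 35.0
```

Request:
{"fn": "drive_tool", "kwargs": {
  "fingers": [0,0,0,0,0,0,0,0,0,0],
  "offset": [
    [0,0,0.5],
    [0,0,1],
    [0,0,1.5],
    [0,0,2],
    [0,0,2],
    [0,0,2],
    [0,0,2],
    [0,0,2],
    [0,0,2],
    [0,0,2]
  ],
  "twist": [0,0,0,0,0,0,0,0,0,0]
}}

```text
clock: 10.5
position: [0.5278, 0.1821, 0.1908]
orientation: [0.0, 0.669, 0.743, 0.0]
contact_force: [-3.7, -2.7, 8.0]
grip_width: 0.106
grip_force: 35.0
```

Request:
{"fn": "drive_tool", "kwargs": {
  "fingers": [12,14,17,20,25,32,40,40,40,40],
  "offset": [
    [0,0,-0.5],
    [0,0,-1],
    [0,0,-1],
    [0,0,-1],
    [0,0,-1],
    [0,0,-1],
    [0,0,-1],
    [0,0,-1],
    [0,0,-1],
    [0,0,-1]
  ],
  "twist": [0,0,0,0,0,0,0,0,0,0]
}}

```text
clock: 11.5
position: [0.5276, 0.1821, 0.1907]
orientation: [-0.0, 0.669, 0.743, -0.0]
contact_force: [0.7, -0.8, 0.4]
grip_width: 0.402
grip_force: 0.0
```

Request:
{"fn": "drive_tool", "kwargs": {
  "fingers": [40,40,40,40,40,40,40,40,40,40],
  "offset": [
    [0,0,0],
    [0,0,0],
    [0,0,-3],
    [0,0,-8],
    [0,0,-18],
    [0,0,-32],
    [0,0,-50],
    [0,0,-70],
    [0,0,-90],
    [0,0,-110]
  ],
  "twist": [0,0,0,0,0,0,0,0,0,0]
}}

```text
clock: 12.5
position: [0.5277, 0.1823, 0.3029]
orientation: [0.0, 0.669, 0.743, 0.001]
contact_force: [-0.4, 0.1, -0.2]
grip_width: 0.4
grip_force: 0.0
```

Run:
```python
from h import *
for n in('wrist','top','side'): grab(n,n+'5')
s,M=st()
d=load('side5')[3]; w=load('wrist5')[3]
cv2.imwrite('pics/c5.png',np.hstack([cv2.resize(d[150:270,170:290],(400,400),interpolation=2),cv2.resize(w,(400,400))]))
# push plan in tool axes: fence face middle, jig yaw -0.053
y=-.053; X=np.array([np.cos(y),np.sin(y)]); Y=np.array([-np.sin(y),np.cos(y)])
for org in (np.array([.6774,-.1855]),): print('bar centre rel fence',(np.array([.5223,-.181])-org)@np.c_[X,Y])
```

```text
t 12.65 p [0.5284 0.1825 0.3027] yaw 1.6748 tz [ 0.004  0.001 -1.   ] F [-0.41  0.14 -0.58] g 0.4 0.0
bar centre rel fence [-0.1551206  -0.00372277]
```

View pics/c5.png

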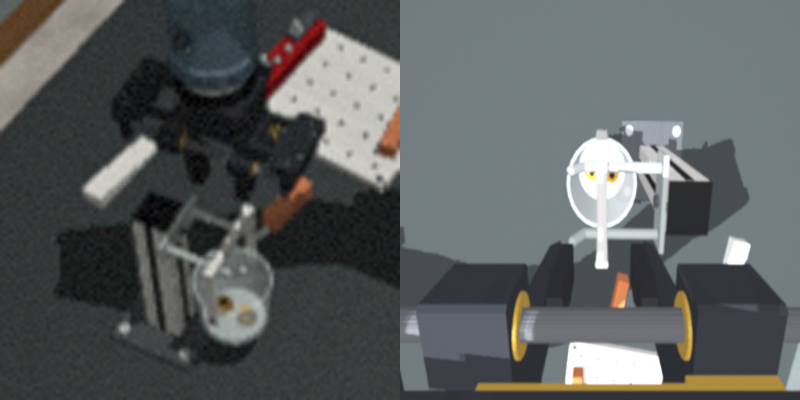

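The cup hangs across both prongs, clear of the fingers, with both nuts inside (crossbar at (600,220) in the wrist view). Next is the bar.

Request:
{"fn": "drive_tool", "kwargs": {
  "fingers": [40,45,50,50,50,50,50,50,50,50],
  "offset": [
    [-12,-3,0],
    [-36,-9,0],
    [-72,-18,0],
    [-110,-28,0],
    [-150,-37,10],
    [-190,-47,20],
    [-230,-57,30],
    [-270,-67,40],
    [-310,-77,50],
    [-340,-85,60]
  ],
  "twist": [0.1,0.24,0.38,0.52,0.66,0.8,0.94,1.08,1.22,1.36]
}}

```text
clock: 13.65
position: [0.4771, -0.1676, 0.2398]
orientation: [0.0, 0.988, 0.153, -0.001]
contact_force: [0.1, 0.7, 0.7]
grip_width: 0.498
grip_force: 0.0
```

Request:
{"fn": "drive_tool", "kwargs": {
  "fingers": [50,50,50,50,50,50,50,50,50,50],
  "offset": [
    [0,0,10],
    [0,0,20],
    [0,0,30],
    [0,0,40],
    [0,0,45],
    [0,0,50],
    [0,0,50],
    [0,0,50],
    [0,0,50],
    [0,0,50]
  ],
  "twist": [0.13,0.25,0.33,0.368,0.368,0.368,0.368,0.368,0.368,0.368]
}}

```text
clock: 14.65
position: [0.4786, -0.165, 0.1911]
orientation: [0.0, 1.0, -0.027, 0.0]
contact_force: [-0.7, -0.6, -0.0]
grip_width: 0.499
grip_force: 0.0
```

Run:
```python
from h import *
grab('top','top6')
s,M=st(); print(s['joint_pos'].round(2))
t=load('top6')[3]; c=plane
print('target delta',((np.array([.4775,-.1786,.031])-s['position'])@M*1000).round(1),'twist',.053+np.arctan2(M[1,0],M[0,0]))
grab('wrist','w6'); w=load('w6')[3]; cv2.imwrite('pics/c6.png',np.hstack([cv2.resize(t[140:250,250:360],(400,400),interpolation=2),cv2.resize(w,(400,400))]))
```

```text
t 14.7 p [ 0.4786 -0.165   0.191 ] yaw -0.0531 tz [ 0.001 -0.    -1.   ] F [0.11 0.55 0.39] g 0.496 0.0
[ 0.31  0.38 -0.08  1.97  0.04  0.8  -1.42]
target delta [ -0.5  13.6 160. ] twist -9.61006086272545e-05
```

View pics/c6.png

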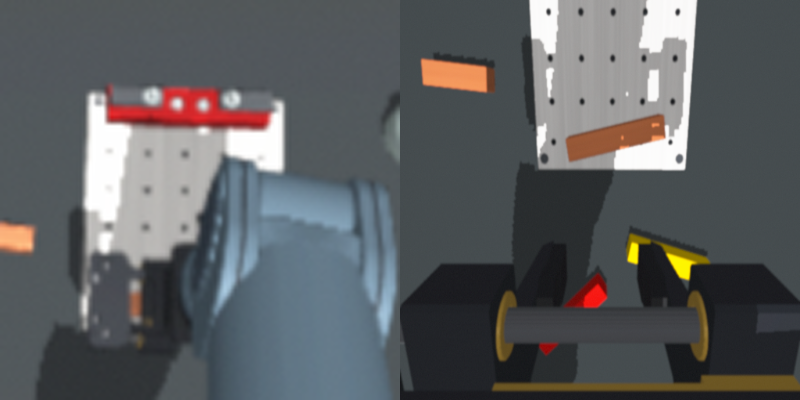

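The wrist view shows the bar's near bottom edge from (571,160) to (664,135), with the yellow bar at (630,260)–(705,262) and the red one at (545,350)–(605,280).

Run:
```python
from h import *
u=lambda L:np.array([((x-400)*1.28,y*.96) for x,y in L])
y=-.053; A=np.array([[np.cos(y),-np.sin(y)],[np.sin(y),np.cos(y)]]); org=np.array([.6774,-.1855])
J=lambda p:((p[:,:2]-org)@A).round(4)
print('bar near bottom',J(plane('w6',u([(571,161),(664,136)]),.012)))
print('bar far top',J(plane('w6',u([(567,137),(661,115)]),.036)))
print('yellow top',J(plane('w6',u([(629,232),(706,258),(703,270)]),.024)),'red',J(plane('w6',u([(603,275),(547,350)]),.012)))
print('plate near corners',J(plane('w6',u([(533,169),(685,169)]),.012)))
```

```text
bar near bottom [[-0.181   0.0478]
 [-0.1583 -0.0643]]
bar far top [[-0.1567  0.0487]
 [-0.139  -0.0541]]
yellow top [[-0.2459 -0.0238]
 [-0.2725 -0.1229]
 [-0.2853 -0.1205]] red [[-0.2972  0.0086]
 [-0.3879  0.0895]]
plate near corners [[-0.1884  0.0949]
 [-0.1884 -0.0921]]
```

Request:
{"fn": "drive_tool", "kwargs": {
  "fingers": [50,50,50,50,50,50,50,50,50,50],
  "offset": [
    [-2,5,15],
    [-5,12,40],
    [-5,15,70],
    [-5,15,100],
    [-5,15,125],
    [-5,15,142],
    [-5,15,152],
    [-5,15,158],
    [-5,15,160],
    [-5,15,160]
  ],
  "twist": [0,0,0,0,0,0,0,0,0,0]
}}

```text
clock: 15.75
position: [0.473, -0.1798, 0.0311]
orientation: [0.0, 1.0, -0.027, 0.0]
contact_force: [0.6, -0.1, 0.4]
grip_width: 0.5
grip_force: 0.0
```

Request:
{"fn": "drive_tool", "kwargs": {
  "fingers": [50,50,50,50,50,50,50,50,50,50],
  "offset": [
    [3,0,0],
    [8,0,0],
    [13,0,0],
    [18,0,0],
    [23,0,0],
    [28,0,0],
    [33,0,0],
    [38,0,0],
    [43,0,0],
    [48,0,0]
  ],
  "twist": [0,0,0,0,0,0,0,0,0,0]
}}

```text
clock: 16.75
position: [0.5207, -0.1823, 0.0306]
orientation: [0.0, 1.0, -0.027, -0.0]
contact_force: [-1.2, -0.5, -0.2]
grip_width: 0.499
grip_force: 0.7
```

Run:
```python
from h import *
s,M=st(); y=-.053; A=np.array([[np.cos(y),-np.sin(y)],[np.sin(y),np.cos(y)]]); print('tcp rel fence',(s['position'][:2]-[.6774,-.1855])@A)
```

```text
t 16.75 p [ 0.5207 -0.1823  0.0306] yaw -0.0534 tz [-0. -0. -1.] F [-1.18 -0.46 -0.16] g 0.499 0.688044810667634
tcp rel fence [-0.15661297 -0.0051014 ]
```

Request:
{"fn": "drive_tool", "kwargs": {
  "fingers": [50,50,50,50,50,50,50,50,50,50],
  "offset": [
    [5,0,0],
    [11,0,0],
    [17,0,0],
    [23,0,0],
    [29,0,0],
    [35,0,0],
    [41,0,0],
    [47,0,0],
    [53,0,0],
    [58,0,0]
  ],
  "twist": [0,0,0,0,0,0,0,0,0,0]
}}

```text
clock: 17.75
position: [0.579, -0.1853, 0.0307]
orientation: [0.0, 1.0, -0.027, 0.0]
contact_force: [-1.6, -0.3, -0.6]
grip_width: 0.505
grip_force: 0.7
```

Request:
{"fn": "drive_tool", "kwargs": {
  "fingers": [50,50,50,50,50,50,50,50,50,50],
  "offset": [
    [6,0,0],
    [12,0,0],
    [18,0,0],
    [24,0,0],
    [30,0,0],
    [36,0,0],
    [42,0,0],
    [47,0,0],
    [51,0,0],
    [54,0,0]
  ],
  "twist": [0,0,0,0,0,0,0,0,0,0]
}}

```text
clock: 18.75
position: [0.6327, -0.1882, 0.0308]
orientation: [0.0, 1.0, -0.027, 0.0]
contact_force: [-1.7, -0.7, 1.4]
grip_width: 0.499
grip_force: 0.9
```

Run:
```python
from h import *
s,M=st(); y=-.053; A=np.array([[np.cos(y),-np.sin(y)],[np.sin(y),np.cos(y)]]); print('tcp rel fence',(s['position'][:2]-[.6774,-.1855])@A)
```

```text
t 18.75 p [ 0.6327 -0.1882  0.0308] yaw -0.0531 tz [ 0. -0. -1.] F [-1.69 -0.68  1.38] g 0.499 0.9350204933434725
tcp rel fence [-0.0444499  -0.00501839]
```

Request:
{"fn": "drive_tool", "kwargs": {
  "fingers": [50,50,50,50,50,50,50,50,50,50],
  "offset": [
    [1,0,0],
    [2,0,0],
    [3,0,0],
    [4,0,0],
    [5,0,0],
    [6,0,0],
    [7,0,0],
    [8,0,0],
    [9,0,0],
    [10,0,0]
  ],
  "twist": [0,0,0,0,0,0,0,0,0,0]
}}

```text
clock: 19.75
position: [0.6425, -0.1887, 0.0308]
orientation: [0.0, 1.0, -0.027, -0.0]
contact_force: [-1.5, 0.7, 0.7]
grip_width: 0.5
grip_force: 1.0
```

Run:
```python
from h import *
st(); grab('wrist','w7'); w=load('w7')[3]; cv2.imwrite('pics/w7b.png',cv2.resize(w[100:384],(800,444),interpolation=2))
```

```text
t 19.75 p [ 0.6425 -0.1887  0.0308] yaw -0.0532 tz [-0. -0. -1.] F [-1.5   0.74  0.68] g 0.5 0.9771355614066124
```

View pics/w7b.png

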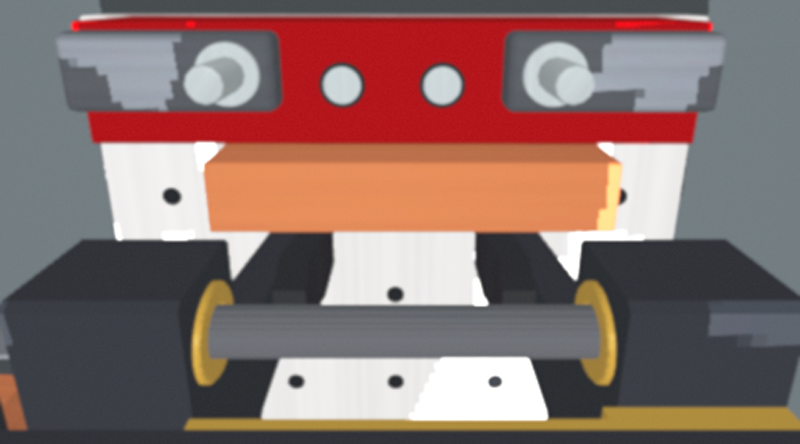

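The bar lies square to the fence ((205,165)–(620,165) against the fence edge (100,142)–(695,142)), about 5 mm off-centre, with a few millimetres of gap left.

Request:
{"fn": "drive_tool", "kwargs": {
  "fingers": [50,50,50,50,50,50,50,50,50,50],
  "offset": [
    [0.5,0,0],
    [1,0,0],
    [1.5,0,0],
    [2,0,0],
    [2.5,0,0],
    [3,0,0],
    [3,0,0],
    [3,0,0],
    [3,0,0],
    [3,0,0]
  ],
  "twist": [0,0,0,0,0,0,0,0,0,0]
}}

```text
clock: 20.8
position: [0.6455, -0.1888, 0.0307]
orientation: [0.0, 1.0, -0.027, 0.0]
contact_force: [-0.2, 0.5, 0.5]
grip_width: 0.499
grip_force: 0.4
```

Request:
{"fn": "drive_tool", "kwargs": {
  "fingers": [50,50,50,50,50,50,50,50,50,50],
  "offset": [
    [0.3,0,0],
    [0.6,0,0],
    [1,0,0],
    [1,0,0],
    [1,0,0],
    [1,0,0],
    [1,0,0],
    [1,0,0],
    [1,0,0],
    [1,0,0]
  ],
  "twist": [0,0,0,0,0,0,0,0,0,0]
}}

```text
clock: 21.8
position: [0.6464, -0.1889, 0.0307]
orientation: [0.0, 1.0, -0.027, 0.0]
contact_force: [-1.4, -0.4, 1.1]
grip_width: 0.497
grip_force: 0.7
```

Request:
{"fn": "drive_tool", "kwargs": {
  "fingers": [50,50,50,50,50,50,50,50,50,50],
  "offset": [
    [0.3,0,0],
    [0.6,0,0],
    [1,0,0],
    [1,0,0],
    [1,0,0],
    [1,0,0],
    [1,0,0],
    [1,0,0],
    [1,0,0],
    [1,0,0]
  ],
  "twist": [0,0,0,0,0,0,0,0,0,0]
}}

```text
clock: 22.8
position: [0.6474, -0.1889, 0.0307]
orientation: [0.0, 1.0, -0.027, 0.0]
contact_force: [-0.4, 0.4, -0.9]
grip_width: 0.502
grip_force: 0.4
```

Request:
{"fn": "drive_tool", "kwargs": {
  "fingers": [50,50,50,50,50,50,50,50,50,50],
  "offset": [
    [0.3,0,0],
    [0.6,0,0],
    [1,0,0],
    [1,0,0],
    [1,0,0],
    [1,0,0],
    [1,0,0],
    [1,0,0],
    [1,0,0],
    [1,0,0]
  ],
  "twist": [0,0,0,0,0,0,0,0,0,0]
}}

```text
clock: 23.8
position: [0.6484, -0.189, 0.0307]
orientation: [0.0, 1.0, -0.027, 0.0]
contact_force: [-0.9, -1.3, -1.4]
grip_width: 0.5
grip_force: 0.6
```

Request:
{"fn": "drive_tool", "kwargs": {
  "fingers": [50,50,50,50,50,50,50,50,50,50],
  "offset": [
    [0.3,0,0],
    [0.6,0,0],
    [1,0,0],
    [1,0,0],
    [1,0,0],
    [1,0,0],
    [1,0,0],
    [1,0,0],
    [1,0,0],
    [1,0,0]
  ],
  "twist": [0,0,0,0,0,0,0,0,0,0]
}}

```text
clock: 24.8
position: [0.6485, -0.189, 0.0306]
orientation: [-0.0, 1.0, -0.027, -0.001]
contact_force: [-5.4, 1.0, 3.5]
grip_width: 0.496
grip_force: 2.5
```

Request:
{"fn": "drive_tool", "kwargs": {
  "fingers": [50,50,50,50,50,50,50,50,50,50],
  "offset": [
    [0.3,0,0],
    [0.6,0,0],
    [1,0,0],
    [1,0,0],
    [1,0,0],
    [1,0,0],
    [1,0,0],
    [1,0,0],
    [1,0,0],
    [1,0,0]
  ],
  "twist": [0,0,0,0,0,0,0,0,0,0]
}}

```text
clock: 25.8
position: [0.6485, -0.189, 0.0305]
orientation: [-0.0, 1.0, -0.027, -0.002]
contact_force: [-7.6, 1.0, 5.8]
grip_width: 0.5
grip_force: 3.8
```

Request:
{"fn": "drive_tool", "kwargs": {
  "fingers": [50,50,50,50,50,50,50,50,50,50],
  "offset": [
    [0.3,0,-0.2],
    [0.6,0,-0.5],
    [1,0,-0.5],
    [1.5,0,-0.5],
    [1.5,0,-0.5],
    [1.5,0,-0.5],
    [1.5,0,-0.5],
    [1.5,0,-0.5],
    [1.5,0,-0.5],
    [1.5,0,-0.5]
  ],
  "twist": [0,0,0,0,0,0,0,0,0,0]
}}

```text
clock: 26.8
position: [0.6485, -0.189, 0.0305]
orientation: [-0.0, 1.0, -0.027, -0.004]
contact_force: [-11.3, 2.2, 7.1]
grip_width: 0.502
grip_force: 5.4
```

Run:
```python
from h import *
from plant import get_image
for i in range(3): st(); grab('wrist','w8')
w=load('w8')[3]; cv2.imwrite('pics/w8b.png',cv2.resize(w[100:384],(800,444),interpolation=2))
```

```text
t 26.8 p [ 0.6485 -0.189   0.0305] yaw -0.0536 tz [-0.007  0.001 -1.   ] F [-11.25   2.21   7.1 ] g 0.502 5.437121763825417
t 26.85 p [ 0.6485 -0.189   0.0305] yaw -0.0536 tz [-0.007  0.001 -1.   ] F [-10.74   1.26   6.01] g 0.501 5.436836332082748
t 26.9 p [ 0.6485 -0.189   0.0305] yaw -0.0536 tz [-0.007  0.001 -1.   ] F [-10.65   1.28   5.89] g 0.499 5.436593145132065
```

View pics/w8b.png

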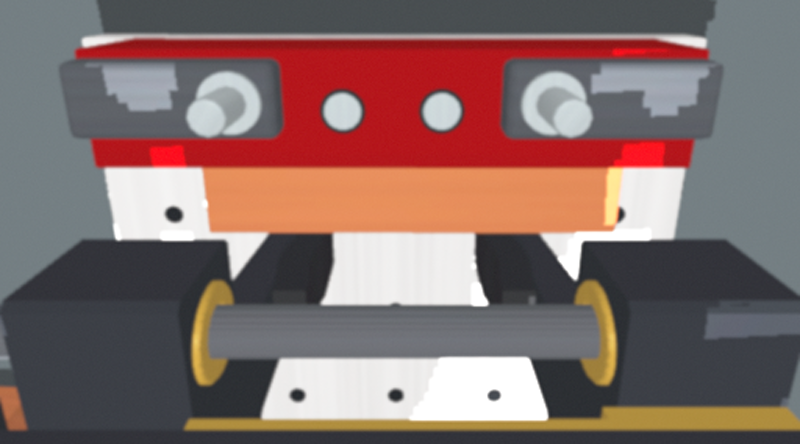

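The bar is flush along its whole length (edge at row 168) and about 5 mm off the fence's middle. I'll add a little more push for margin against plate friction.

Request:
{"fn": "drive_tool", "kwargs": {
  "fingers": [50,50,50,50,50,50,50,50,50,50],
  "offset": [
    [0.3,0,-0.2],
    [0.6,0,-0.5],
    [1,0,-0.5],
    [1.2,0,-0.5],
    [1.2,0,-0.5],
    [1.2,0,-0.5],
    [1.2,0,-0.5],
    [1.2,0,-0.5],
    [1.2,0,-0.5],
    [1.2,0,-0.5]
  ],
  "twist": [0,0,0,0,0,0,0,0,0,0]
}}

```text
clock: 27.95
position: [0.6486, -0.189, 0.0305]
orientation: [-0.0, 1.0, -0.027, -0.005]
contact_force: [-13.7, 1.0, 7.3]
grip_width: 0.499
grip_force: 6.6
```

Run:
```python
from h import *
grab('side','s9')
for i in range(3): s,_=st(); grab('wrist','w9')
a=load('side5')[3][190:270,210:290].astype(int); b=load('s9')[3][190:270,210:290].astype(int); print('cup change',np.abs(a-b).mean())
d=load('s9')[3]; cv2.imwrite('pics/s9b.png',cv2.resize(d[120:270,170:370],(800,600),interpolation=2))
```

```text
t 28.0 p [ 0.6486 -0.189   0.0305] yaw -0.0537 tz [-0.009  0.001 -1.   ] F [-12.93   1.79   6.53] g 0.501 6.551508978009224
t 28.05 p [ 0.6486 -0.189   0.0305] yaw -0.0537 tz [-0.01   0.001 -1.   ] F [-12.33   1.93   5.71] g 0.5 6.551458463072777
t 28.1 p [ 0.6486 -0.189   0.0305] yaw -0.0537 tz [-0.009  0.001 -1.   ] F [-12.91   1.99   6.86] g 0.497 6.551709249615669
cup change 14.819791666666667
```

View pics/s9b.png

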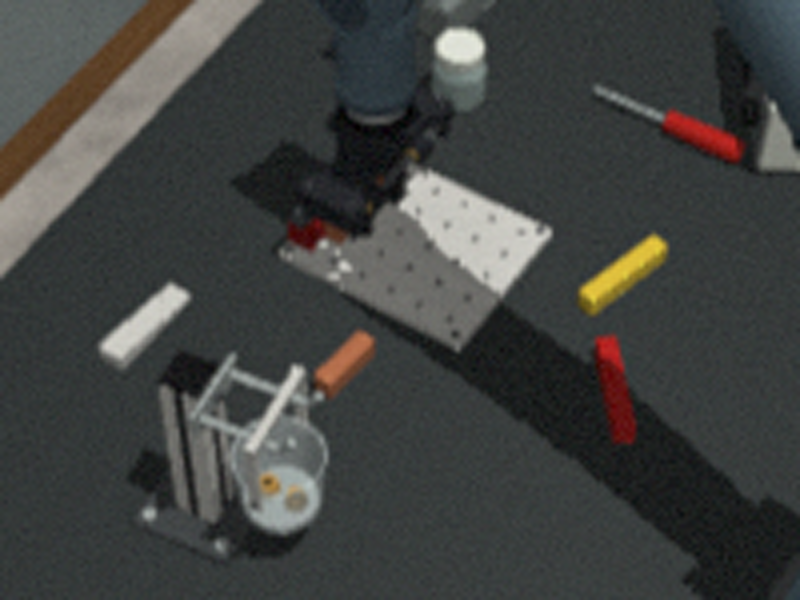

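The cup hangs on both prongs with both nuts in it (around (280,480)), and the push is steady at about 12.8 N. Handing in.

```bash
python3 -c "
from plant import robot
print(robot.job_done())"
```

```text
the job is handed in; nothing more can be done
None
```

The job is handed in, with no verdict shown: the cup hangs released on both prongs with both nuts in it, and the long copper bar is flush on the fence about 5 mm off its middle, pressed with about 13 N at the wrist (I estimate 9–12 N at the fence); I viewed 12 pictures, two over your limit of 10.

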